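Unstack the junction boxes onto their bases

TASK

Take the stack of four grey junction boxes apart from the top down, one at a time, and set each upright on the steel base whose black gasket has its outline, centred on the gasket and lined up with it. Set each box down before letting go: do not drop it.

Things in the scene. Friction and masses are not known exactly. Their poses are not given: they have to be found in the camera images.
- round_box_mid (a point): Loose round junction box of plain grey plastic with a flat, lighter grey screwed lid panel, straight-sided, 42 mm in diameter in plan and 46 mm high; at the start on top of the stack, on the square box. The point is its centre, 23 mm above its underside; z up; its yaw means nothing. 0.07 to 0.55 kg.
- square_box_mid (a point): Loose square junction box of plain grey plastic with a flat, lighter grey screwed lid panel, straight-sided, 52 x 52 mm in plan and 46 mm high; at the start third from below, on the oblong box. The point is its centre, 23 mm above its underside; its own x and y are parallel to its sides, z up. 0.07 to 0.55 kg.
- oblong_box_mid (a point): Loose oblong junction box of plain grey plastic with a flat, lighter grey screwed lid panel, straight-sided, 56 x 100 mm in plan and 46 mm high; at the start second from below, on the long box. The point is its centre, 23 mm above its underside; its own x runs across the 56 mm width, y along the 100 mm length, z up. 0.07 to 0.55 kg.
- long_box_mid (a point): Loose long junction box of plain grey plastic with a flat, lighter grey screwed lid panel, straight-sided, 62 x 150 mm in plan and 46 mm high; at the start the lowest of the stack, lying on the plywood board. The point is its centre, 23 mm above its underside; its own x runs across the 62 mm width, y along the 150 mm length, z up. 0.07 to 0.55 kg.
- round_base: Fixed base for the round box: a bright steel disc 66 mm in diameter, 5 mm thick, lying on the table, and on its middle a flat black rubber gasket with exactly the outline of the round box (42 mm in diameter), 3 mm thick, so that its top is 8 mm above the table. Origin at the centre of its underside (table height), z up.
- square_base: Fixed base for the square box: a bright steel plate 76 x 76 mm, 5 mm thick, lying on the table, and on its middle a flat black rubber gasket with exactly the outline of the square box (52 x 52 mm), 3 mm thick, so that its top is 8 mm above the table. Origin at the centre of its underside (table height), z up, x and y along the box's x and y when that is lined up; any of the four quarter turns is as good.
- oblong_base: Fixed base for the oblong box: a bright steel plate 80 (x) x 124 (y) mm, 5 mm thick, lying on the table, and on its middle a flat black rubber gasket with exactly the outline of the oblong box (56 x 100 mm), 3 mm thick, so that its top is 8 mm above the table. Origin at the centre of its underside (table height), z up, x and y along the box's x and y when that is lined up; either way round is as good.
- long_base: Fixed base for the long box: a bright steel plate 86 (x) x 174 (y) mm, 5 mm thick, lying on the table, and on its middle a flat black rubber gasket with exactly the outline of the long box (62 x 150 mm), 3 mm thick, so that its top is 8 mm above the table. Origin at the centre of its underside (table height), z up, x and y along the box's x and y when that is lined up; either way round is as good.
- board: Fixed plywood packing board, 110 (x) x 180 (y) x 12 mm thick, flat on the table, on which the stack stands at the start. Origin at the centre of its underside, z up.
Things that resemble listed ones, but are neither listed nor needed, are in the scene too. What is shaped like the round_base but red is not meant.

How it is judged (in metres and radians):
On the way, in this order (a step that is already met when the one before it is completed fails the run):
1. the round box stands on the round base, let go of (horizontal distance between round_box_mid and round_base below 0.012 m and z of round_box_mid in the frame of round_base between 0.026 and 0.036 m and angle between round_box_mid's own z axis and vertical below 0.1 rad and linear speed of round_box below 0.02 m/s and contact force between round_box and the fingers below 0.05 N), for 0.2 s.
2. the square box stands on the square base, let go of (horizontal distance between square_box_mid and square_base below 0.012 m and z of square_box_mid in the frame of square_base between 0.026 and 0.036 m and angle between square_box_mid's own z axis and vertical below 0.1 rad and (angle between the x axis of square_box_mid and the x axis of square_base, either way round below 0.2 rad or angle between the x axis of square_box_mid and the y axis of square_base, either way round below 0.2 rad) and linear speed of square_box below 0.02 m/s and contact force between square_box and the fingers below 0.05 N), for 0.2 s.
3. the oblong box stands on the oblong base, let go of (horizontal distance between oblong_box_mid and oblong_base below 0.012 m and z of oblong_box_mid in the frame of oblong_base between 0.026 and 0.036 m and angle between oblong_box_mid's own z axis and vertical below 0.1 rad and angle between the y axis of oblong_box_mid and the y axis of oblong_base, either way round below 0.2 rad and linear speed of oblong_box below 0.02 m/s and contact force between oblong_box and the fingers below 0.05 N), for 0.2 s.
4. the long box stands on the long base, let go of (horizontal distance between long_box_mid and long_base below 0.012 m and z of long_box_mid in the frame of long_base between 0.026 and 0.036 m and angle between long_box_mid's own z axis and vertical below 0.1 rad and angle between the y axis of long_box_mid and the y axis of long_base, either way round below 0.2 rad and linear speed of long_box below 0.02 m/s and contact force between long_box and the fingers below 0.05 N), for 0.2 s.
At the end, for the whole second after the job is handed in: Each of the four boxes stands upright (within 0.1 rad) and at rest on the gasket of its own base, its centre within 12 mm of the base's centre, and all but the round one turned within 0.2 rad of the base (long and oblong either way round, square in any quarter turn); all are released (all of step 1 and all of step 2 and all of step 3 and all of step 4); the robot touches nothing.
It fails at once if the round box is dropped (moves faster than 0.7 m/s with no finger on it, a fall of about 25 mm) (linear speed of round_box above 0.7 m/s and contact force between round_box and the fingers below 0.01 N).
It fails at once if the square box is dropped (moves faster than 0.7 m/s with no finger on it, a fall of about 25 mm) (linear speed of square_box above 0.7 m/s and contact force between square_box and the fingers below 0.01 N).
It fails at once if the oblong box is dropped (moves faster than 0.7 m/s with no finger on it, a fall of about 25 mm) (linear speed of oblong_box above 0.7 m/s and contact force between oblong_box and the fingers below 0.01 N).
It fails at once if the long box is dropped (moves faster than 0.7 m/s with no finger on it, a fall of about 25 mm) (linear speed of long_box above 0.7 m/s and contact force between long_box and the fingers below 0.01 N).
It also fails if it takes over 104 s, if anything falls off the work surface, if the arm or the gripper's body presses on something with over 40 N, if the wrist force passes 120 N, or if a joint passes its speed limit or range.

ROBOT

A 6-joint arm with a two-finger parallel gripper is mounted at the origin on the work surface. World frame = base frame: x ahead of the robot, y to its left, z up, the work surface at z = 0. Lengths are in m, angles in degrees, forces in N, time in s.
With the tool pointing down it reaches from about 0.375 to 0.9 m from the base axis. Payload 3.1 kg.
Tool frame: the origin (TCP) lies on the centre line of the jaws, within the pads' length; the fingertips stand 17 mm ahead of it and the grasp point (between the pads) lies 2 mm behind it; y points along the fingers, x is the direction in which the jaws open and shut, and the axes are right-handed (so a half turn about y gives the same grasp; the last joint's range is limited). The gripper opens to 87 mm and grips with 3 to 60 N. Pads are 19 mm wide; open, the fingers measure 117 mm over their backs; the gripper's body (75 mm by 190 mm) begins 51 mm behind the grasp point.
Start: joints at [-74.284, 30.224, 82.088, -0, 67.689, -10.227], TCP at [0.273, -0.562, 0.24] pointing down, gripper open.
Joint ranges: [-176.69, 176.69], [-43.24, 126.21], [12.49, 139.97], [-82, 262], [0, 151.66], [-163.58, 163.58]. Speed limits (degrees/s): [159.86, 159.86, 180, 180, 180, 180].

INTERFACE

Orientations are given as a 3x3 rotation matrix whose columns are the frame's x, y, z axes.
In Python, from rig import read_state, capture, camera_info, hand_in, trace, tip_of gives the robot as it stands.
- The arm moves only by the tool jog_arm, never from a script. Its argument "steps" is a list of rows, each an object with "fingers": the opening in per cent of the stroke, from 0 (shut) to 100 (fully open); "delta_pos": the shift along the world's x, y, z in mm, a list of three; "turn": the turn about the world's z in degrees. A call has 1 to 20 rows; each row is the pose to reach, as a shift and turn from the pose commanded when the call began; what a row does not reach only later rows make up. A row lasts 1/12 s, in which the tool goes at most 41.7 mm and 7.16 degrees, less where a joint would pass 70% of its speed; a pose out of reach is approached as far as the arm can. A call with a gripper value outside its range is refused whole. The fingers move at their own pace and stop on an object; the grip force is fixed at half the most. Time passes only in rows, so rows that repeat a pose let the fingers close. It gives the time, the measured TCP pose, the force and the opening at its end, in the units of the state.
- read_state(): the state, without advancing time (a new reading comes with each control period).
- capture(name): name is "scene" or "top" or "wrist"; returns the picture (400x640x3 uint8, red, green, blue); there is no depth.
- camera_info(name): a dict with "fov_y" (degrees; the focal length in pixels is half the picture's height over the tangent of half this angle, whatever the lens; pixels are square), "cx", "cy" (the principal point, pixels), "view" (4x4, takes a point from world to camera coordinates); the wrist camera has in their place "tool_from_camera" (4x4, takes a point from camera to tool coordinates, whose origin is the TCP and whose axes are the tool frame's). Camera axes: x right, y down, z forward; pixel columns grow to the right and rows downward; lengths in m; the calibration is good to about 2 mm. A picture is of the moment at which its call begins: read the wrist's pose just before it. camera_info takes no time and is no camera call.
- hand_in(): hands the job in, once; it reports no verdict.
Trained networks look in the newest picture that a camera, given by its name, has taken for a name from the list of things; names that differ only in an ending like _2 or _b are one class to them, and where a whole thing is asked for, a point or a joint stands for the part that bears it (a point fixed in the world has none). Each returns a list of dicts, best first, with "confidence" (0 to 1); they miss things now and then, are a little off and sometimes report something else, mostly with a low value. They report only what shows in the picture. A call takes as long as a camera call. They do not tell look-alikes from the thing itself.
- trace(target, camera): "mask" (400x640 bool, what is visible of it).
- tip_of(target, camera): "position" ([x, y, z] in m, in world coordinates, good to about 4 mm: a listed point, or the origin of a listed thing).
The state is a dict: "time_s": time; "joint_positions": joint angles; "qvel": joint speeds; "tau": joint torques, N m; "position": TCP position; "tcp_rot": TCP orientation; "force": force on the tool from outside, world axes, zero at the start; "moment": the same for the moment, N m; "opening": opening from 0.0 (shut) to 1.0 (fully open).
Only numpy, scipy, OpenCV 4.12 (cv2) and the standard library are available. Lean on these libraries where they do the work, as an engineer would, in place of code of your own. Each camera call takes 0.05 s, during which the arm holds its last target.

## Working session

There is one attempt and no reset: what is moved stays moved. The work goes in short steps, Python scripts to look and compute and a tool call to move; the robot and the scene stay as the last step left them, time stands still between calls to the robot, and variables do not carry over. Pictures are saved under pics/ and viewed, and the job is handed in when it is done.

Besides the shell and the picture viewer there is one more tool, called after "Request:" in YAML: its name, and indented under it one key for each argument. jog_arm: Moves the arm, as the interface text tells. Its arguments: {"type":"object","properties":{"steps":{"type":"array","items":{"type":"object","properties":{"fingers":{"type":"number"},"delta_pos":{"type":"array","items":{"type":"number"}},"turn":{"type":"number"}}}}},"required":["steps"]}

```bash
mkdir -p pics; ls; python3 - <<'E'
from rig import *
import cv2
s=read_state(); print(s['time_s'],s['position'],s['tcp_rot'],s['opening'])
for n in ('scene','top'):
    im=capture(n); cv2.imwrite(f'pics/{n}0.png',im[:,:,::-1]); i=camera_info(n); print(n,i)
print(camera_info('wrist'))
for n in ('round_box_mid','square_box_mid','oblong_box_mid','long_box_mid','round_base','square_base','oblong_base','long_base','board'):
    for c in ('scene','top'):
        print(n,c,[(r['confidence'],[round(float(v),3) for v in r['position']]) for r in tip_of(n,c)])
E
```

```text
pics
0.0 [ 0.27326853 -0.56132269  0.23857356] [[ 4.37482259e-01 -5.84497832e-04  8.99226852e-01]
 [-8.99224540e-01  2.07459855e-03  4.37482482e-01]
 [-2.12124229e-03 -9.99997677e-01  3.82005266e-04]] 0.9994950202722042
scene {'fov_y': 49.950447856340816, 'cx': 316.07532007791053, 'cy': 201.374842438501, 'view': array([[ 0.853019  ,  0.52172033,  0.01290247, -0.4489972 ],
       [ 0.36274315, -0.57495243, -0.73338061, -0.15110074],
       [-0.37520126,  0.63026788, -0.67969582,  1.4134176 ],
       [ 0.        ,  0.        ,  0.        ,  1.        ]])}
top {'fov_y': 47.69821245021909, 'cx': 324.29926014622174, 'cy': 204.96577335918496, 'view': array([[ 0.00687327, -0.99987874,  0.01397343, -0.04705988],
       [-0.99200421, -0.00857879, -0.1259129 ,  0.54468884],
       [ 0.12601751, -0.01299627, -0.99194288,  1.05935766],
       [ 0.        ,  0.        ,  0.        ,  1.        ]])}
{'fov_y': 68.48432332815672, 'cx': 316.7079607367721, 'cy': 198.07307236139818, 'tool_from_camera': array([[ 9.99999082e-01, -6.35828250e-04,  1.19663876e-03,
         1.49402594e-04],
       [-1.32248
[... 589 characters left out ...]
-0.138, 0.037])]
long_box_mid top [(0.75, [0.64, -0.137, 0.036])]
round_base scene [(0.87, [0.457, -0.299, 0.002]), (0.87, [0.474, -0.408, -0.0]), (0.25, [0.64, -0.138, 0.037])]
round_base top [(0.82, [0.478, -0.402, 0.0]), (0.56, [0.455, -0.296, -0.002])]
square_base scene [(0.9, [0.465, -0.016, 0.003]), (0.48, [0.456, -0.295, 0.002])]
square_base top [(0.97, [0.462, -0.019, -0.001])]
oblong_base scene [(0.79, [0.637, 0.168, -0.001])]
oblong_base top [(0.93, [0.639, 0.166, -0.0])]
long_base scene [(0.65, [0.432, 0.319, 0.002])]
long_base top [(0.61, [0.428, 0.32, -0.001])]
board scene [(0.6, [0.636, -0.143, -0.001])]
board top [(0.73, [0.64, -0.143, -0.003]), (0.56, [0.643, -0.139, 0.129])]
```

View pics/scene0.png

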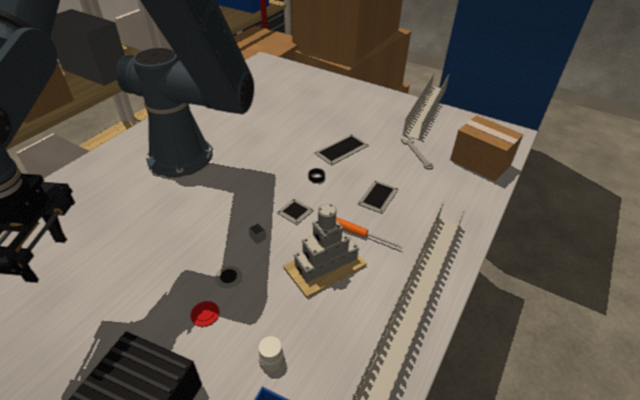

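View pics/top0.png

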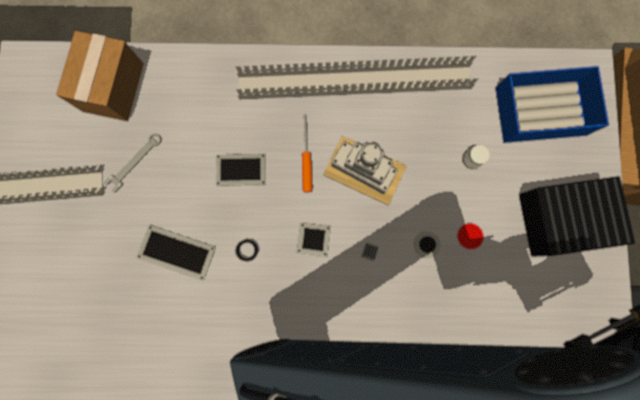

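Round base candidates: black disc top (428,244), red disc (470,236), tape ring (247,249), dark cube (370,251). Round box candidates: stack top (372,154), white cylinder (476,156). I choose the black-gasket disc (428,244) and the stack top. Next I check them in crops and measure yaws.

```bash
cat > h.py <<'E'
from rig import *
import numpy as np, cv2
def ray(n,px,z):
    i=camera_info(n); f=200/np.tan(np.radians(i['fov_y']/2)); V=i['view']
    d=np.array([(px[0]-i['cx'])/f,(px[1]-i['cy'])/f,1]); R=V[:3,:3]; o=-R.T@V[:3,3]; d=R.T@d
    return o+d*(z-o[2])/d[2]
def rectify(im,n,z,x0,x1,y0,y1,res=0.0005):
    # image: up=+x, left=+y
    i=camera_info(n); f=200/np.tan(np.radians(i['fov_y']/2)); V=i['view']
    K=np.array([[f,0,i['cx']],[0,f,i['cy']],[0,0,1]])
    P=K@V[:3]; H=np.c_[P[:,0],P[:,1],P[:,2]*z+P[:,3]]
    W=int((y1-y0)/res);Hh=int((x1-x0)/res)
    A=np.array([[0,-res,x1],[-res,0,y1],[0,0,1.]])
    return cv2.warpPerspective(im,H@A,(W,Hh),flags=cv2.INTER_LINEAR|cv2.WARP_INVERSE_MAP)
E
python3 - <<'E'
from h import *
im=cv2.imread('pics/top0.png')[:,:,::-1].copy(); sc=cv2.imread('pics/scene0.png')[:,:,::-1].copy()
C={'round':(.457,-.299,8),'square':(.464,-.017,8),'oblong':(.638,.167,8),'long':(.430,.320,8)}
tiles=[]
for k,(x,y,z) in C.items():
  for nm,I in (('top',im),('scene',sc)):
    r=rectify(I,nm,.008,x-.11,x+.11,y-.11,y+.11,.001)
    g=r.max(2)
    for th in (50,70):
        m=((g<th)&(np.hypot(*np.mgrid[-110:110,-110:110])<90)).astype(np.uint8)
        n,l,st,ce=cv2.connectedComponentsWithStats(m)
        j=1+np.argmax(st[1:,4]); 
        c=max(cv2.findContours((l==j).astype(np.uint8),0,2)[0],key=cv2.contourArea)
        (cx,cy),(w,h),a=cv2.minAreaRect(c)
        print(k,nm,th,'x %.4f y %.4f'%(x+.11-(cy+.5)*.001,y+.11-(cx+.5)*.001),'w %.0f h %.0f a %.1f'%(w,h,a),'cen',x+.11-ce[j][1]*.001,y+.11-ce[j][0]*.001)
    tiles.append(r)
out=np.vstack([np.hstack(tiles[0::2]),np.hstack(tiles[1::2])]);out=cv2.resize(out,(800,400))
cv2.imwrite('pics/bases.png',out[:,:,::-1])
a=cv2.resize(im[115:225,310:430],(400,367),interpolation=2);b=cv2.resize(sc[190:310,270:390],(400,367),interpolation=2)
cv2.imwrite('pics/stack.png',np.hstack([a,b])[:,:,::-1])
E
```

```text
Traceback (most recent call last):
ValueError: operands could not be broadcast together with shapes (220,219) (220,220)
```

```bash
sed -i 's/W=int((y1-y0)\/res);Hh=int((x1-x0)\/res)/W=round((y1-y0)\/res);Hh=round((x1-x0)\/res)/' h.py
python3 - <<'E'
from h import *
im=cv2.imread('pics/top0.png')[:,:,::-1].copy(); sc=cv2.imread('pics/scene0.png')[:,:,::-1].copy()
C={'round':(.457,-.299,8),'square':(.464,-.017,8),'oblong':(.638,.167,8),'long':(.430,.320,8)}
tiles=[]
for k,(x,y,z) in C.items():
  for nm,I in (('top',im),('scene',sc)):
    r=rectify(I,nm,.008,x-.11,x+.11,y-.11,y+.11,.001)
    g=r.max(2)
    for th in (50,70):
        m=((g<th)&(np.hypot(*np.mgrid[-110:110,-110:110])<90)).astype(np.uint8)
        n,l,st,ce=cv2.connectedComponentsWithStats(m)
        j=1+np.argmax(st[1:,4]); 
        c=max(cv2.findContours((l==j).astype(np.uint8),0,2)[0],key=cv2.contourArea)
        (cx,cy),(w,h),a=cv2.minAreaRect(c)
        print(k,nm,th,'x %.4f y %.4f'%(x+.11-(cy+.5)*.001,y+.11-(cx+.5)*.001),'w %.0f h %.0f a %.1f'%(w,h,a),'cen',x+.11-ce[j][1]*.001,y+.11-ce[j][0]*.001)
    tiles.append(r)
out=np.vstack([np.hstack(tiles[0::2]),np.hstack(tiles[1::2])]);out=cv2.resize(out,(800,400))
cv2.imwrite('pics/bases.png',out[:,:,::-1])
a=cv2.resize(im[115:225,310:430],(400,367),interpolation=2);b=cv2.resize(sc[190:310,270:390],(400,367),interpolation=2)
cv2.imwrite('pics/stack.png',np.hstack([a,b])[:,:,::-1])
E
```

```text
round top 50 x 0.4537 y -0.2970 w 39 h 40 a 68.2 cen 0.45379590228526406 -0.2966871552403467
round top 70 x 0.4530 y -0.2975 w 43 h 44 a 90.0 cen 0.4540147814910026 -0.29666452442159386
round scene 50 x 0.4577 y -0.2994 w 41 h 44 a 69.0 cen 0.4578028552005439 -0.2989966009517335
round scene 70 x 0.4626 y -0.3011 w 58 h 61 a 82.9 cen 0.46160029390154306 -0.3002887582659809
square top 50 x 0.4639 y -0.0170 w 46 h 46 a 6.1 cen 0.4642923604309501 -0.016634182174338888
square top 70 x 0.4640 y -0.0171 w 48 h 49 a 6.0 cen 0.46437378640776705 -0.01669682259488084
square scene 50 x 0.4673 y -0.0205 w 49 h 48 a 7.4 cen 0.4678915239350023 -0.020002635046113312
square scene 70 x 0.4672 y -0.0202 w 51 h 51 a 7.4 cen 0.46785433843737734 -0.019957204554377703
oblong top 50 x 0.6367 y 0.1672 w 49 h 94 a 88.3 cen 0.6372886911222053 0.167708704145865
oblong top 70 x 0.6365 y 0.1673 w 52 h 96 a 88.5 cen 0.6371849246231156 0.16800000000000004
oblong scene 50 x 0.6403 y 0.1636 w 52 h 96 a 88.4 cen 0.6407580012389015 0.16399938054924634
oblong scene 70 x 0.6403 y 0.1636 w 54 h 100 a 88.2 cen 0.6406223524962178 0.16411819213313164
long top 50 x 0.4298 y 0.3180 w 144 h 56 a 17.8 cen 0.4300980735551664 0.31874868651488614
long top 70 x 0.4299 y 0.3181 w 147 h 59 a 17.9 cen 0.4301168831168831 0.31870637544273905
long scene 50 x 0.4334 y 0.3140 w 145 h 58 a 18.2 cen 0.4335502958579882 0.31459146942800786
long scene 70 x 0.4333 y 0.3140 w 149 h 61 a 18.0 cen 0.43356952896100975 0.3146419878296146
```

View pics/bases.png

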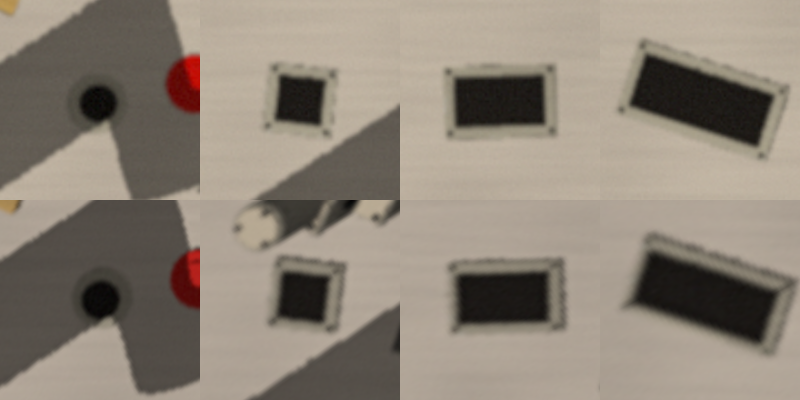

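View pics/stack.png

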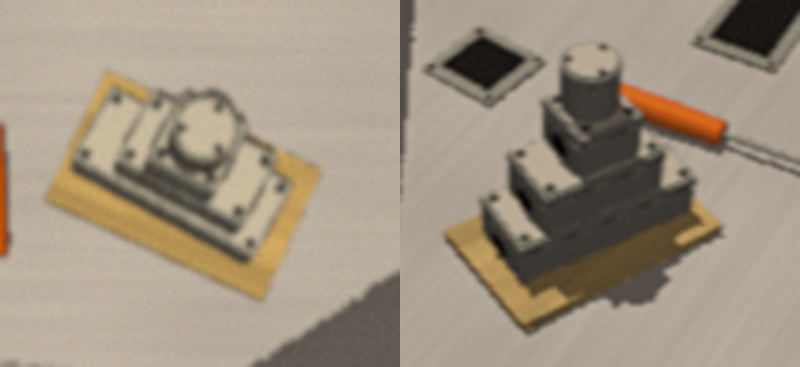

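```bash
python3 - <<'E'
from h import *
im=cv2.imread('pics/top0.png')[:,:,::-1].copy(); sc=cv2.imread('pics/scene0.png')[:,:,::-1].copy()
rows=[]
for nm,I in (('top',im),('scene',sc)):
    rows.append(np.hstack([cv2.resize(rectify(I,nm,z,.636-.1,.636+.1,-.138-.1,-.138+.1,.001),(200,200)) for z in (.196,.150,.104,.058)]))
out=np.vstack(rows)
for i in range(4):
  for j in range(2):
    cv2.drawMarker(out,(200*i+100,200*j+100),(255,0,0),0,8)
    yaw=np.radians(-28)
    w,l=[(42,42),(52,52),(56,100),(62,150)][i]
    if i==0: cv2.circle(out,(100,100+200*j),21,(255,0,0),1)
    else:
        p=np.array([[sx*w/2,sy*l/2] for sx,sy in((1,1),(1,-1),(-1,-1),(-1,1))])
        R=np.array([[np.cos(yaw),-np.sin(yaw)],[np.sin(yaw),np.cos(yaw)]]); q=p@R.T
        cv2.polylines(out,[np.round(np.c_[200*i+100-q[:,1],200*j+100-q[:,0]]).astype(int)],True,(255,0,0),1)
cv2.imwrite('pics/lids.png',out[:,:,::-1])
E
```

```text
(no output)
```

View pics/lids.png

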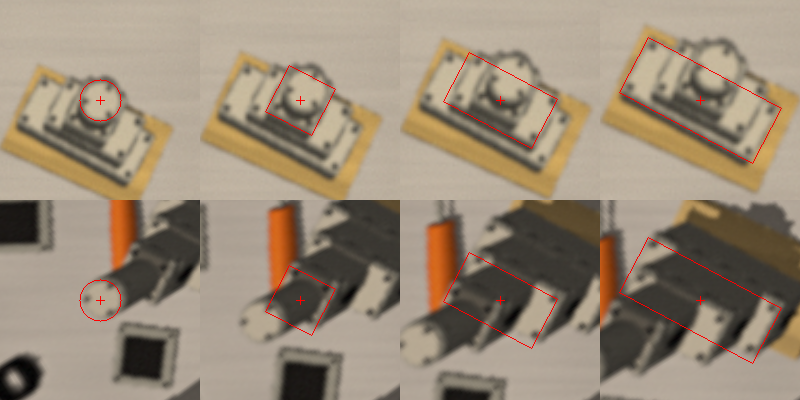

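Crops confirm: black gasket discs and plates, and the stack (yaw about −28°, centre about (0.636, −0.138)) match the overlay. Moving to hover.

Request:
jog_arm:
  steps:
    - {"fingers": 100, "delta_pos": [26, 30, 60], "turn": 4}
    - {"fingers": 100, "delta_pos": [52, 60, 60], "turn": 8}
    - {"fingers": 100, "delta_pos": [78, 90, 60], "turn": 12}
    - {"fingers": 100, "delta_pos": [104, 121, 60], "turn": 16}
    - {"fingers": 100, "delta_pos": [130, 151, 60], "turn": 20}
    - {"fingers": 100, "delta_pos": [156, 181, 60], "turn": 24}
    - {"fingers": 100, "delta_pos": [182, 212, 60], "turn": 28}
    - {"fingers": 100, "delta_pos": [208, 242, 60], "turn": 32}
    - {"fingers": 100, "delta_pos": [234, 272, 60], "turn": 36}
    - {"fingers": 100, "delta_pos": [260, 303, 60], "turn": 36}
    - {"fingers": 100, "delta_pos": [286, 333, 60], "turn": 36}
    - {"fingers": 100, "delta_pos": [312, 363, 60], "turn": 36}
    - {"fingers": 100, "delta_pos": [338, 394, 60], "turn": 36}
    - {"fingers": 100, "delta_pos": [363, 423, 60], "turn": 36}
    - {"fingers": 100, "delta_pos": [363, 423, 60], "turn": 36}
    - {"fingers": 100, "delta_pos": [363, 423, 60], "turn": 36}
    - {"fingers": 100, "delta_pos": [363, 423, 60], "turn": 36}

```text
time_s: 2.42
position: [0.6361, -0.139, 0.2992]
tcp_rot: [[0.883, -0.001, 0.47], [-0.47, -0.0, 0.883], [-0.001, -1.0, -0.001]]
force: [-0.6, -0.8, -0.5]
opening: 1.001
```

```bash
cat >> h.py <<'E'
def wcam():
    s=read_state(); i=camera_info('wrist'); T=np.eye(4);T[:3,:3]=s['tcp_rot'];T[:3,3]=s['position']
    V=np.linalg.inv(T@i['tool_from_camera']); im=capture('wrist'); return im,V,s
def rect2(im,V,i,z,x0,x1,y0,y1,res=0.0005):
    f=200/np.tan(np.radians(i['fov_y']/2)); K=np.array([[f,0,i['cx']],[0,f,i['cy']],[0,0,1]])
    P=K@V[:3]; H=np.c_[P[:,0],P[:,1],P[:,2]*z+P[:,3]]
    A=np.array([[0,-res,x1],[-res,0,y1],[0,0,1.]])
    return cv2.warpPerspective(im,H@A,(round((y1-y0)/res),round((x1-x0)/res)),flags=cv2.INTER_LINEAR|cv2.WARP_INVERSE_MAP)
def look(name,tiles,boxes=()):
    """tiles: list of (z,cx,cy,half,[w,l,yaw])"""
    im,V,s=wcam(); i=camera_info('wrist'); out=[im]
    yx=np.degrees(np.arctan2(s['tcp_rot'][1,0],s['tcp_rot'][0,0]))
    print('t %.2f'%s['time_s'],'pos',np.round(s['position'],4),'jaw %.2f'%yx,'open %.3f'%s['opening'],'F',np.round(s['force'],1))
    cv2.imwrite(f'pics/{name}_w.png',im[:,:,::-1]); o=[]
    for z,cx,cy,hf,(w,l,yaw) in tiles:
        r=rect2(im,V,i,z,cx-hf,cx+hf,cy-hf,cy+hf,hf/200).copy(); k=200/hf
        if l==0: cv2.circle(r,(200,200),round(w/2*k),(255,0,0),1)
        else:
            a=np.radians(yaw);R=np.array([[np.cos(a),-np.sin(a)],[np.sin(a),np.cos(a)]])
            q=np.array([[sx*w/2,sy*l/2] for sx,sy in((1,1),(1,-1),(-1,-1),(-1,1))])@R.T*k
            cv2.polylines(r,[np.round(np.c_[200-q[:,1],200-q[:,0]]).astype(int)],True,(255,0,0),1)
        cv2.drawMarker(r,(200,200),(255,0,0),0,10); o.append(r)
    if o: cv2.imwrite(f'pics/{name}_r.png',np.hstack(o)[:,:,::-1])
    return im,V,s
E
python3 - <<'E'
from h import *
look('a',[(.196,.636,-.138,.1,(.042,0,0)),(.058,.636,-.138,.1,(.062,.15,-28))])
print(tip_of('round_box_mid','wrist')[:2],tip_of('long_box_mid','wrist')[:1],tip_of('oblong_box_mid','wrist')[:1])
E
```

```text
t 2.42 pos [ 0.6361 -0.139   0.2992] jaw -28.01 open 1.001 F [-0.6 -0.8 -0.5]
[{'position': [0.6382, -0.1353, 0.1737], 'confidence': 0.77}] [] [{'position': [0.4617, -0.0177, 0.0018], 'confidence': 0.46}]
```

View pics/a_w.png

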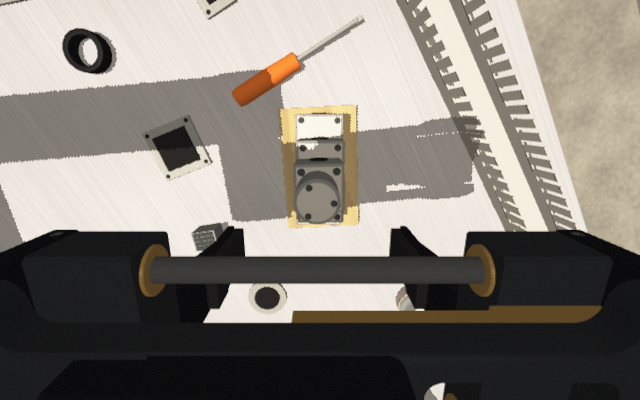

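View pics/a_r.png

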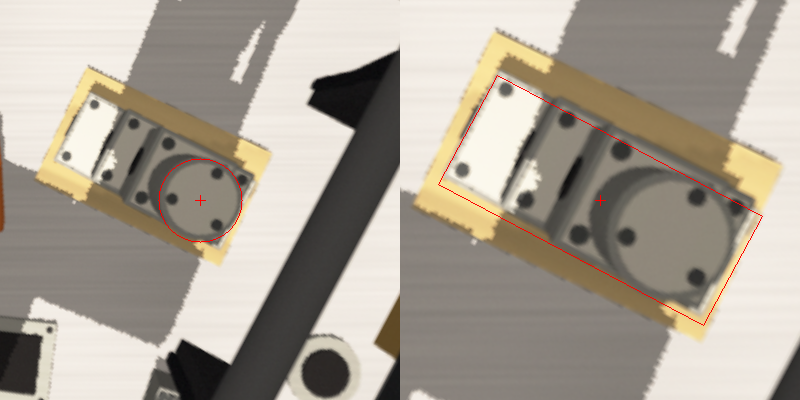

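Wrist view: round lid at (320,200) fits the predicted circle; stack edges run parallel to the image vertical, so jaws are aligned. Descend and grip.

Request:
jog_arm:
  steps:
    - {"fingers": 100, "delta_pos": [0, 1, -30], "turn": 0}
    - {"fingers": 100, "delta_pos": [0, 1, -60], "turn": 0}
    - {"fingers": 100, "delta_pos": [0, 1, -90], "turn": 0}
    - {"fingers": 100, "delta_pos": [0, 1, -110], "turn": 0}
    - {"fingers": 100, "delta_pos": [0, 1, -122], "turn": 0}
    - {"fingers": 100, "delta_pos": [0, 1, -122], "turn": 0}
    - {"fingers": 0, "delta_pos": [0, 1, -122], "turn": 0}
    - {"fingers": 0, "delta_pos": [0, 1, -122], "turn": 0}
    - {"fingers": 0, "delta_pos": [0, 1, -122], "turn": 0}
    - {"fingers": 0, "delta_pos": [0, 1, -122], "turn": 0}
    - {"fingers": 0, "delta_pos": [0, 1, -122], "turn": 0}
    - {"fingers": 0, "delta_pos": [0, 1, -122], "turn": 0}
    - {"fingers": 0, "delta_pos": [0, 1, -122], "turn": 0}
    - {"fingers": 0, "delta_pos": [0, 1, -122], "turn": 0}

```text
time_s: 3.78
position: [0.6365, -0.1379, 0.1778]
tcp_rot: [[0.883, 0.0, 0.47], [-0.47, -0.0, 0.883], [0.0, -1.0, 0.0]]
force: [-0.5, -0.7, 1.1]
opening: 0.474
```

Request:
jog_arm:
  steps:
    - {"fingers": 0, "delta_pos": [0, 0, 5], "turn": 0}
    - {"fingers": 0, "delta_pos": [0, 0, 20], "turn": 0}
    - {"fingers": 0, "delta_pos": [0, 0, 45], "turn": 0}
    - {"fingers": 0, "delta_pos": [0, 0, 70], "turn": 0}
    - {"fingers": 0, "delta_pos": [0, 0, 70], "turn": 0}
    - {"fingers": 0, "delta_pos": [0, 0, 70], "turn": 0}

```text
time_s: 4.28
position: [0.6374, -0.1383, 0.2494]
tcp_rot: [[0.883, 0.004, 0.47], [-0.47, -0.002, 0.883], [0.004, -1.0, 0.0]]
force: [-0.4, -0.1, -1.2]
opening: 0.478
```

```bash
python3 - <<'E'
from h import *
look('b',[(.266,.6365,-.138,.1,(.042,0,0)),(.150,.636,-.138,.1,(.052,.052,-28))])
im=capture('scene'); cv2.imwrite('pics/b_s.png',im[:,:,::-1])
print(tip_of('round_box_mid','scene')[:2])
E
```

```text
t 4.28 pos [ 0.6374 -0.1383  0.2494] jaw -28.05 open 0.478 F [-0.4 -0.1 -1.2]
[{'position': [0.6345, -0.1359, 0.2416], 'confidence': 0.67}]
```

View pics/b_w.png

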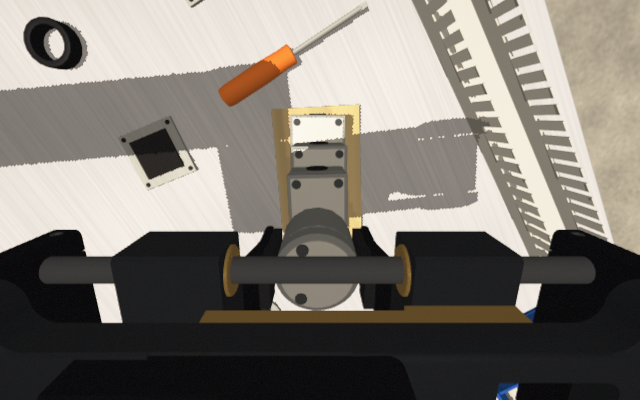

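View pics/b_s.png

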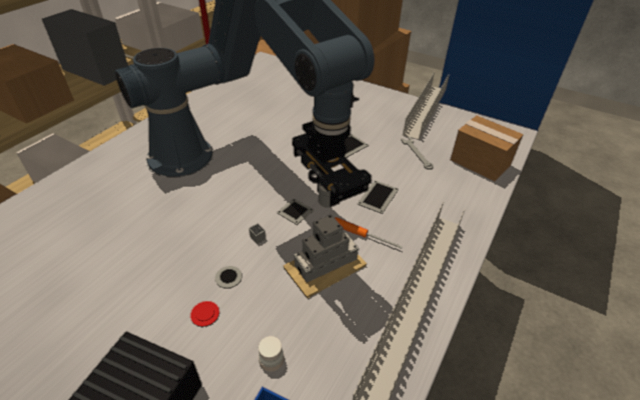

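```bash
cat >> h.py <<'E'
def blob(r,cx,cy,hf,th=60,rad=.05):
    n=r.shape[0];k=hf*2/n; g=r.max(2); yy,xx=np.mgrid[:n,:n]
    m=((g<th)&(np.hypot(xx-n/2,yy-n/2)*k<rad)).astype(np.uint8)
    N,l,st,ce=cv2.connectedComponentsWithStats(m); j=1+np.argmax(st[1:,4])
    c=max(cv2.findContours((l==j).astype(np.uint8),0,2)[0],key=cv2.contourArea); (a,b),(w,h),t=cv2.minAreaRect(c)
    return 'rect x %.4f y %.4f w %.1f h %.1f a %.1f'%(cx+hf-(b+.5)*k,cy+hf-(a+.5)*k,w*k*1e3,h*k*1e3,t),'cen %.4f %.4f area-d %.1f'%(cx+hf-(ce[j][1]+.5)*k,cy+hf-(ce[j][0]+.5)*k,1e3*k*np.sqrt(4*st[j,4]/np.pi))
E
python3 - <<'E'
from h import *
i=camera_info('wrist')
a=np.radians(-28.01);R=np.array([[np.cos(a),0,-np.sin(a)],[np.sin(a),0,np.cos(a)],[0,-1,0]])
for nm,pos in(('a',[.6361,-.139,.2992]),('b',[.6374,-.1383,.2494])):
    T=np.eye(4);T[:3,:3]=R;T[:3,3]=pos;V=np.linalg.inv(T@i['tool_from_camera'])
    im=cv2.imread(f'pics/{nm}_w.png')[:,:,::-1].copy()
    if nm=='a': print('round',blob(rect2(im,V,i,.008,.456-.06,.456+.06,-.298-.06,-.298+.06),.456,-.298,.06,70,.03))
    print('sq',blob(rect2(im,V,i,.008,.466-.06,.466+.06,-.018-.06,-.018+.06),.466,-.018,.06,80))
im=cv2.imread('pics/b_s.png')[:,:,::-1].copy()
for th in (50,70):print('scene',blob(rectify(im,'scene',.008,.456-.06,.456+.06,-.298-.06,-.298+.06),.456,-.298,.06,th,.035))
E
```

```text
round ('rect x 0.4575 y -0.2963 w 40.7 h 39.2 a 45.0', 'cen 0.4575 -0.2962 area-d 40.3')
sq ('rect x 0.4673 y -0.0175 w 51.9 h 53.6 a 7.1', 'cen 0.4678 -0.0173 area-d 58.2')
sq ('rect x 0.4656 y -0.0172 w 51.9 h 53.9 a 7.0', 'cen 0.4660 -0.0170 area-d 58.7')
scene ('rect x 0.4572 y -0.2994 w 36.8 h 37.9 a 36.9', 'cen 0.4573 -0.2996 area-d 37.6')
scene ('rect x 0.4572 y -0.2997 w 40.0 h 39.0 a 90.0', 'cen 0.4573 -0.2996 area-d 39.8')
```

Request:
jog_arm:
  steps:
    - {"fingers": 0, "delta_pos": [-10, -9, 0], "turn": 0}
    - {"fingers": 0, "delta_pos": [-30, -26, 0], "turn": 0}
    - {"fingers": 0, "delta_pos": [-52, -46, 0], "turn": 0}
    - {"fingers": 0, "delta_pos": [-74, -65, 0], "turn": 0}
    - {"fingers": 0, "delta_pos": [-96, -84, -10], "turn": 0}
    - {"fingers": 0, "delta_pos": [-118, -104, -30], "turn": 0}
    - {"fingers": 0, "delta_pos": [-140, -123, -50], "turn": 0}
    - {"fingers": 0, "delta_pos": [-160, -141, -75], "turn": 0}
    - {"fingers": 0, "delta_pos": [-174, -153, -100], "turn": 0}
    - {"fingers": 0, "delta_pos": [-181, -159, -125], "turn": 0}
    - {"fingers": 0, "delta_pos": [-181, -159, -150], "turn": 0}
    - {"fingers": 0, "delta_pos": [-181, -159, -175], "turn": 0}
    - {"fingers": 0, "delta_pos": [-181, -159, -190], "turn": 0}
    - {"fingers": 0, "delta_pos": [-181, -159, -200], "turn": 0}
    - {"fingers": 0, "delta_pos": [-181, -159, -205], "turn": 0}
    - {"fingers": 0, "delta_pos": [-181, -159, -207], "turn": 0}
    - {"fingers": 0, "delta_pos": [-181, -159, -207], "turn": 0}
    - {"fingers": 0, "delta_pos": [-181, -159, -207], "turn": 0}

```text
time_s: 5.93
position: [0.4559, -0.2974, 0.0413]
tcp_rot: [[0.883, 0.001, 0.47], [-0.47, -0.001, 0.883], [0.002, -1.0, -0.0]]
force: [-1.3, -0.2, -0.1]
opening: 0.476
```

```bash
python3 - <<'E'
from h import *
look('c',[])
im=capture('scene'); cv2.imwrite('pics/c_s.png',cv2.resize(im[180:360,120:400],(800,514))[:,:,::-1])
print(tip_of('round_box_mid','scene')[:2])
E
```

```text
t 5.93 pos [ 0.4559 -0.2974  0.0413] jaw -28.05 open 0.476 F [-1.3 -0.2 -0.1]
[]
```

View pics/c_s.png

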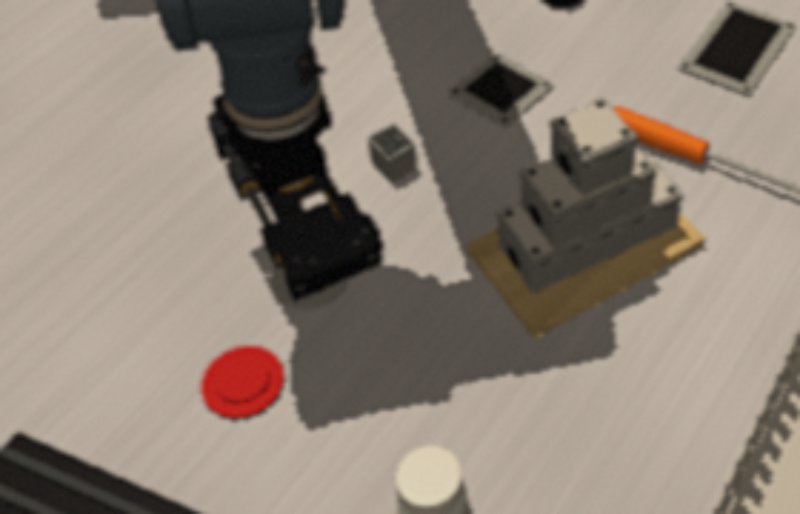

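Request:
jog_arm:
  steps:
    - {"fingers": 0, "delta_pos": [0, 0, -1.5], "turn": 0}
    - {"fingers": 0, "delta_pos": [0, 0, -3], "turn": 0}
    - {"fingers": 0, "delta_pos": [0, 0, -4.5], "turn": 0}
    - {"fingers": 0, "delta_pos": [0, 0, -5.5], "turn": 0}
    - {"fingers": 0, "delta_pos": [0, 0, -5.5], "turn": 0}
    - {"fingers": 0, "delta_pos": [0, 0, -5.5], "turn": 0}

```text
time_s: 6.58
position: [0.4555, -0.297, 0.0357]
tcp_rot: [[0.883, 0.0, 0.47], [-0.47, -0.0, 0.883], [0.0, -1.0, -0.0]]
force: [-0.8, 0.7, 5.1]
opening: 0.471
```

Contact (5 N up). Release, then rise.

Request:
jog_arm:
  steps:
    - {"fingers": 60, "delta_pos": [0, 0, 0], "turn": 0}
    - {"fingers": 80, "delta_pos": [0, 0, 0], "turn": 0}
    - {"fingers": 100, "delta_pos": [0, 0, 0], "turn": 0}
    - {"fingers": 100, "delta_pos": [0, 0, 0], "turn": 0}
    - {"fingers": 100, "delta_pos": [0, 0, 0], "turn": 0}
    - {"fingers": 100, "delta_pos": [0, 0, 0], "turn": 0}
    - {"fingers": 100, "delta_pos": [0, 0, 20], "turn": 0}
    - {"fingers": 100, "delta_pos": [0, 0, 50], "turn": 0}
    - {"fingers": 100, "delta_pos": [0, 0, 90], "turn": 0}
    - {"fingers": 100, "delta_pos": [0, 0, 130], "turn": 0}
    - {"fingers": 100, "delta_pos": [0, 0, 170], "turn": 0}
    - {"fingers": 100, "delta_pos": [20, 20, 205], "turn": 0}
    - {"fingers": 100, "delta_pos": [45, 40, 215], "turn": 0}
    - {"fingers": 100, "delta_pos": [75, 65, 215], "turn": 0}
    - {"fingers": 100, "delta_pos": [105, 90, 215], "turn": 0}
    - {"fingers": 100, "delta_pos": [135, 120, 215], "turn": 0}
    - {"fingers": 100, "delta_pos": [165, 145, 215], "turn": 0}
    - {"fingers": 100, "delta_pos": [181, 159, 215], "turn": 0}
    - {"fingers": 100, "delta_pos": [181, 159, 215], "turn": 0}
    - {"fingers": 100, "delta_pos": [181, 159, 215], "turn": 0}

```text
time_s: 8.25
position: [0.6366, -0.1368, 0.2494]
tcp_rot: [[0.884, -0.001, 0.468], [-0.468, -0.0, 0.884], [-0.001, -1.0, -0.001]]
force: [-0.4, -1.2, 0.5]
opening: 0.999
```

```bash
python3 - <<'E'
from h import *
look('d',[(.150,.636,-.138,.08,(.052,.052,-28)),(.054,.4565,-.2975,.08,(.042,0,0))])
im=capture('scene'); cv2.imwrite('pics/d_s.png',im[:,:,::-1])
print(tip_of('round_box_mid','scene')[:2],tip_of('square_box_mid','scene')[:1],tip_of('square_box_mid','wrist')[:1])
E
```

```text
t 8.25 pos [ 0.6366 -0.1368  0.2494] jaw -27.91 open 0.999 F [-0.4 -1.2  0.5]
[{'position': [0.4535, -0.2993, 0.0305], 'confidence': 0.87}] [{'position': [0.6385, -0.1371, 0.1254], 'confidence': 0.86}] [{'position': [0.6392, -0.141, 0.1258], 'confidence': 0.57}]
```

View pics/d_r.png

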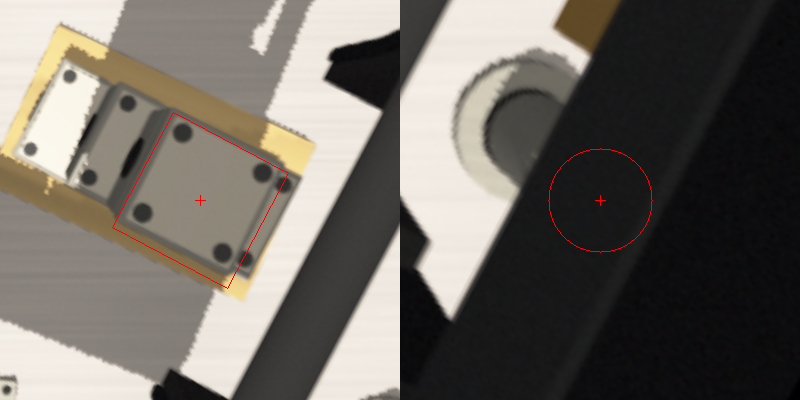

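View pics/d_s.png

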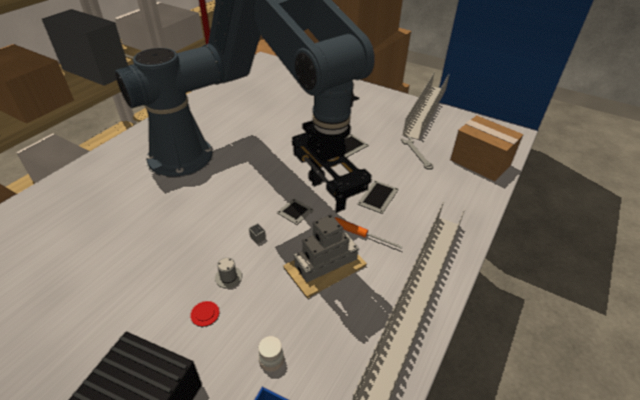

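Request:
jog_arm:
  steps:
    - {"fingers": 100, "delta_pos": [2, -1, -30], "turn": 0}
    - {"fingers": 100, "delta_pos": [2, -1, -60], "turn": 0}
    - {"fingers": 100, "delta_pos": [2, -1, -90], "turn": 0}
    - {"fingers": 100, "delta_pos": [2, -1, -108], "turn": 0}
    - {"fingers": 100, "delta_pos": [2, -1, -118], "turn": 0}
    - {"fingers": 100, "delta_pos": [2, -1, -118], "turn": 0}
    - {"fingers": 0, "delta_pos": [2, -1, -118], "turn": 0}
    - {"fingers": 0, "delta_pos": [2, -1, -118], "turn": 0}
    - {"fingers": 0, "delta_pos": [2, -1, -118], "turn": 0}
    - {"fingers": 0, "delta_pos": [2, -1, -118], "turn": 0}
    - {"fingers": 0, "delta_pos": [2, -1, -118], "turn": 0}
    - {"fingers": 0, "delta_pos": [2, -1, -118], "turn": 0}
    - {"fingers": 0, "delta_pos": [2, -1, -118], "turn": 0}
    - {"fingers": 0, "delta_pos": [2, -1, -118], "turn": 0}

```text
time_s: 9.67
position: [0.6386, -0.1389, 0.1327]
tcp_rot: [[0.883, 0.001, 0.47], [-0.47, -0.0, 0.883], [0.001, -1.0, 0.0]]
force: [-0.4, 0.3, 2.9]
opening: 0.599
```

```bash
python3 - <<'E'
from h import *
im=capture('top'); cv2.imwrite('pics/e_t.png',np.hstack([cv2.resize(im[200:290,380:500],(400,300)),cv2.resize(rectify(im,'top',.054,.4565-.06,.4565+.06,-.2975-.06,-.2975+.06),(400,300*400//300))[:300]])[:,:,::-1])
print(tip_of('round_box_mid','top')[:2],tip_of('round_base','top'))
E
```

```text
[] [{'position': [0.4773, -0.4071, 0.0015], 'confidence': 0.67}, {'position': [0.4537, -0.2974, -0.0024], 'confidence': 0.6}]
```

View pics/e_t.png

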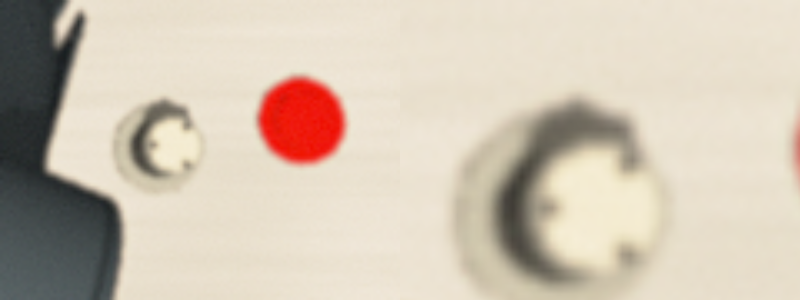

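Request:
jog_arm:
  steps:
    - {"fingers": 0, "delta_pos": [0, 0, 5], "turn": 0}
    - {"fingers": 0, "delta_pos": [0, 0, 20], "turn": 0}
    - {"fingers": 0, "delta_pos": [0, 0, 40], "turn": 0}
    - {"fingers": 0, "delta_pos": [-10, 7, 55], "turn": 2}
    - {"fingers": 0, "delta_pos": [-30, 21, 55], "turn": 5}
    - {"fingers": 0, "delta_pos": [-55, 38, 55], "turn": 9}
    - {"fingers": 0, "delta_pos": [-80, 56, 50], "turn": 13}
    - {"fingers": 0, "delta_pos": [-105, 73, 40], "turn": 17}
    - {"fingers": 0, "delta_pos": [-130, 91, 25], "turn": 21}
    - {"fingers": 0, "delta_pos": [-155, 108, 5], "turn": 21}
    - {"fingers": 0, "delta_pos": [-168, 118, -20], "turn": 21}
    - {"fingers": 0, "delta_pos": [-172.5, 121, -45], "turn": 21}
    - {"fingers": 0, "delta_pos": [-172.5, 121, -65], "turn": 21}
    - {"fingers": 0, "delta_pos": [-172.5, 121, -80], "turn": 21}
    - {"fingers": 0, "delta_pos": [-172.5, 121, -87], "turn": 21}
    - {"fingers": 0, "delta_pos": [-172.5, 121, -90], "turn": 21}
    - {"fingers": 0, "delta_pos": [-172.5, 121, -90], "turn": 21}
    - {"fingers": 0, "delta_pos": [-172.5, 121, -90], "turn": 21}

```text
time_s: 11.32
position: [0.4665, -0.0182, 0.0424]
tcp_rot: [[0.992, 0.001, 0.123], [-0.123, -0.0, 0.992], [0.001, -1.0, -0.0]]
force: [0.6, -0.2, -1.6]
opening: 0.596
```

```bash
python3 - <<'E'
from h import *
look('f',[])
im=capture('scene'); cv2.imwrite('pics/f_s.png',cv2.resize(im[120:320,200:440],(720,600))[:,:,::-1])
E
```

```text
t 11.32 pos [ 0.4665 -0.0182  0.0424] jaw -7.06 open 0.596 F [ 0.6 -0.2 -1.6]
```

View pics/f_s.png

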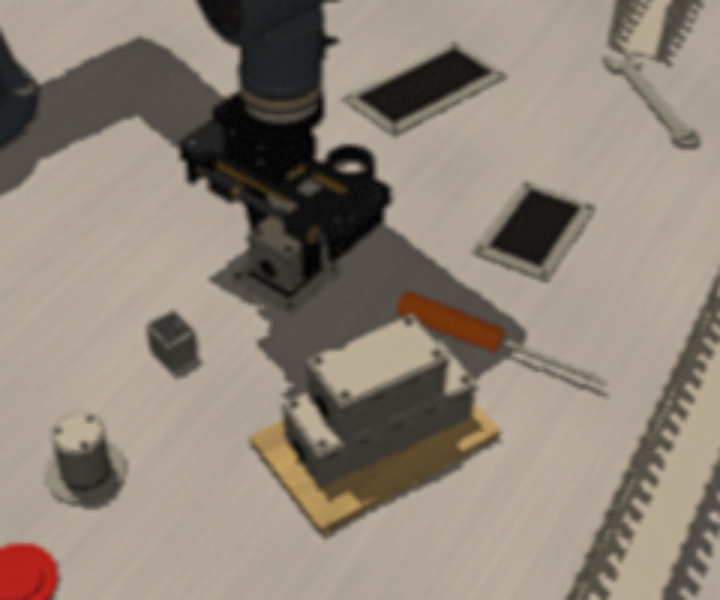

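View pics/f_w.png

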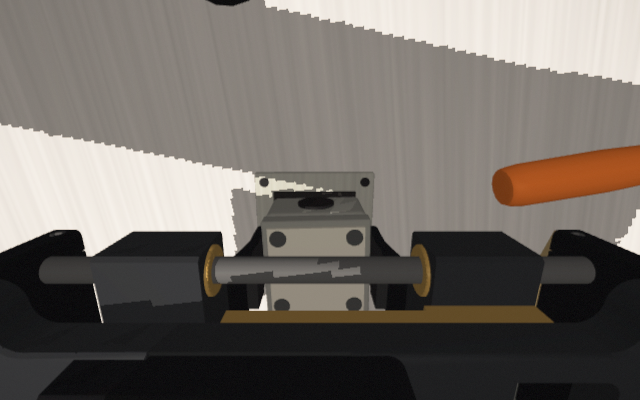

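Both views show the square box centred and parallel over its plate (screws at (263,182), (365,182)). Lower to contact.

Request:
jog_arm:
  steps:
    - {"fingers": 0, "delta_pos": [0, 0, -1.5], "turn": 0}
    - {"fingers": 0, "delta_pos": [0, 0, -3], "turn": 0}
    - {"fingers": 0, "delta_pos": [0, 0, -4.5], "turn": 0}
    - {"fingers": 0, "delta_pos": [0, 0, -6], "turn": 0}
    - {"fingers": 0, "delta_pos": [0, 0, -6], "turn": 0}
    - {"fingers": 0, "delta_pos": [0, 0, -6], "turn": 0}

```text
time_s: 11.92
position: [0.4661, -0.018, 0.0366]
tcp_rot: [[0.992, 0.001, 0.123], [-0.123, -0.0, 0.992], [0.001, -1.0, -0.0]]
force: [-1.2, -0.5, 4.9]
opening: 0.595
```

Request:
jog_arm:
  steps:
    - {"fingers": 70, "delta_pos": [0, 0, 0], "turn": 0}
    - {"fingers": 85, "delta_pos": [0, 0, 0], "turn": 0}
    - {"fingers": 100, "delta_pos": [0, 0, 0], "turn": 0}
    - {"fingers": 100, "delta_pos": [0, 0, 0], "turn": 0}
    - {"fingers": 100, "delta_pos": [0, 0, 0], "turn": 0}
    - {"fingers": 100, "delta_pos": [0, 0, 0], "turn": 0}
    - {"fingers": 100, "delta_pos": [0, 0, 20], "turn": 0}
    - {"fingers": 100, "delta_pos": [0, 0, 50], "turn": 0}
    - {"fingers": 100, "delta_pos": [0, 0, 90], "turn": 0}
    - {"fingers": 100, "delta_pos": [0, 0, 130], "turn": 0}
    - {"fingers": 100, "delta_pos": [20, -14, 165], "turn": -4}
    - {"fingers": 100, "delta_pos": [45, -32, 173], "turn": -8}
    - {"fingers": 100, "delta_pos": [72, -50, 173], "turn": -12}
    - {"fingers": 100, "delta_pos": [100, -70, 173], "turn": -16}
    - {"fingers": 100, "delta_pos": [128, -90, 173], "turn": -20.5}
    - {"fingers": 100, "delta_pos": [155, -108, 173], "turn": -20.5}
    - {"fingers": 100, "delta_pos": [172, -120.5, 173], "turn": -20.5}
    - {"fingers": 100, "delta_pos": [172, -120.5, 173], "turn": -20.5}
    - {"fingers": 100, "delta_pos": [172, -120.5, 173], "turn": -20.5}

```text
time_s: 13.5
position: [0.6378, -0.1389, 0.2081]
tcp_rot: [[0.886, -0.001, 0.463], [-0.463, 0.001, 0.886], [-0.002, -1.0, -0.0]]
force: [-0.4, 0.5, 0.2]
opening: 1.001
```

```bash
python3 - <<'E'
from h import *
look('g',[(.104,.638,-.138,.1,(.056,.100,-27.5)),(.054,.466,-.018,.08,(.052,.052,-7))])
im=capture('top'); cv2.imwrite('pics/g_t.png',im[:,:,::-1])
sc=capture('scene')
print(tip_of('square_box_mid','scene')[:2],tip_of('oblong_box_mid','scene')[:1],tip_of('oblong_box_mid','wrist')[:1])
o=[]
for nm,I in(('top',im),('scene',sc)):
    o+=[rectify(I,nm,z,.466-.08,.466+.08,-.018-.08,-.018+.08,.0004) for z in (.008,.054)][1:]
for r in o: cv2.drawMarker(r,(200,200),(255,0,0),0,10)
cv2.imwrite('pics/g_sq.png',np.hstack(o)[:,:,::-1])
E
```

```text
t 13.50 pos [ 0.6378 -0.1389  0.2081] jaw -27.61 open 1.001 F [-0.4  0.5  0.2]
[{'position': [0.4653, -0.0142, 0.0312], 'confidence': 0.94}] [{'position': [0.6375, -0.1452, 0.0836], 'confidence': 0.71}] [{'position': [0.6352, -0.1425, 0.0853], 'confidence': 0.66}]
```

View pics/g_r.png

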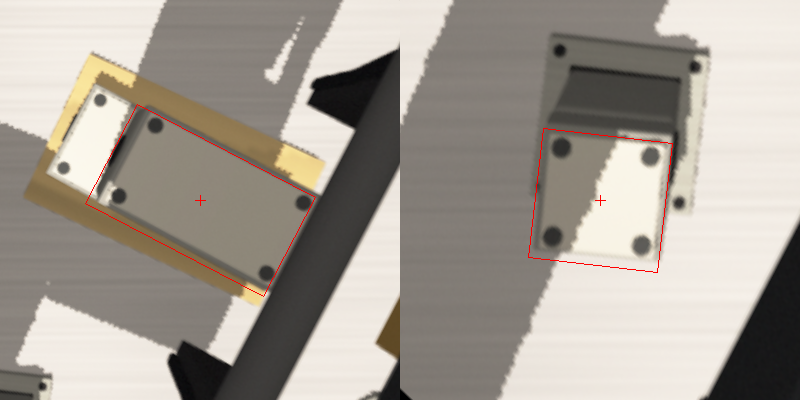

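View pics/g_sq.png

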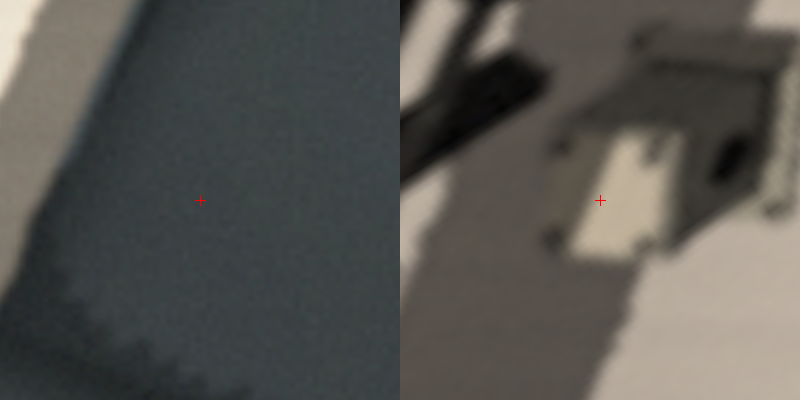

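Request:
jog_arm:
  steps:
    - {"fingers": 100, "delta_pos": [0, -4, -30], "turn": 0}
    - {"fingers": 100, "delta_pos": [0, -4, -60], "turn": 0}
    - {"fingers": 100, "delta_pos": [0, -4, -90], "turn": 0}
    - {"fingers": 100, "delta_pos": [0, -4, -110], "turn": 0}
    - {"fingers": 100, "delta_pos": [0, -4, -122], "turn": 0}
    - {"fingers": 100, "delta_pos": [0, -4, -122], "turn": 0}
    - {"fingers": 0, "delta_pos": [0, -4, -122], "turn": 0}
    - {"fingers": 0, "delta_pos": [0, -4, -122], "turn": 0}
    - {"fingers": 0, "delta_pos": [0, -4, -122], "turn": 0}
    - {"fingers": 0, "delta_pos": [0, -4, -122], "turn": 0}
    - {"fingers": 0, "delta_pos": [0, -4, -122], "turn": 0}
    - {"fingers": 0, "delta_pos": [0, -4, -122], "turn": 0}
    - {"fingers": 0, "delta_pos": [0, -4, -122], "turn": 0}
    - {"fingers": 0, "delta_pos": [0, -4, -122], "turn": 0}

```text
time_s: 14.97
position: [0.6384, -0.1427, 0.088]
tcp_rot: [[0.887, 0.001, 0.463], [-0.463, -0.001, 0.887], [0.001, -1.0, 0.0]]
force: [-0.0, 0.3, 5.3]
opening: 0.641
```

Request:
jog_arm:
  steps:
    - {"fingers": 0, "delta_pos": [0, 0, 5], "turn": 0}
    - {"fingers": 0, "delta_pos": [0, 0, 20], "turn": 0}
    - {"fingers": 0, "delta_pos": [0, 0, 40], "turn": 0}
    - {"fingers": 0, "delta_pos": [0, 10, 55], "turn": 2}
    - {"fingers": 0, "delta_pos": [0, 30, 60], "turn": 5}
    - {"fingers": 0, "delta_pos": [0, 55, 60], "turn": 8}
    - {"fingers": 0, "delta_pos": [0, 80, 60], "turn": 11}
    - {"fingers": 0, "delta_pos": [0, 105, 60], "turn": 14}
    - {"fingers": 0, "delta_pos": [0, 130, 60], "turn": 17}
    - {"fingers": 0, "delta_pos": [0, 155, 60], "turn": 20}
    - {"fingers": 0, "delta_pos": [0, 180, 60], "turn": 23}
    - {"fingers": 0, "delta_pos": [0, 205, 60], "turn": 26}
    - {"fingers": 0, "delta_pos": [0, 230, 60], "turn": 29.2}
    - {"fingers": 0, "delta_pos": [0, 255, 50], "turn": 29.2}
    - {"fingers": 0, "delta_pos": [0, 280, 35], "turn": 29.2}
    - {"fingers": 0, "delta_pos": [0, 300, 15], "turn": 29.2}
    - {"fingers": 0, "delta_pos": [0, 308, 0], "turn": 29.2}
    - {"fingers": 0, "delta_pos": [0, 308, -10], "turn": 29.2}
    - {"fingers": 0, "delta_pos": [0, 308, -15], "turn": 29.2}
    - {"fingers": 0, "delta_pos": [0, 308, -15], "turn": 29.2}

```text
time_s: 16.63
position: [0.6371, 0.1641, 0.0703]
tcp_rot: [[1.0, -0.003, -0.028], [0.028, -0.001, 1.0], [-0.003, -1.0, -0.001]]
force: [0.2, -0.5, -3.2]
opening: 0.639
```

```bash
python3 - <<'E'
from h import *
im,V,s=look('i',[(.008,.6385,.1655,.08,(.056,.100,1.6)),(.005,.6385,.1655,.08,(.080,.124,1.6))])
sc=capture('scene'); cv2.imwrite('pics/i_s.png',cv2.resize(sc[120:320,270:510],(720,600))[:,:,::-1])
print(tip_of('oblong_box_mid','scene')[:2],tip_of('oblong_base','scene')[:1])
E
```

```text
t 16.63 pos [0.6371 0.1641 0.0703] jaw 1.60 open 0.639 F [ 0.2 -0.5 -3.2]
[{'position': [0.6398, 0.159, 0.0696], 'confidence': 0.98}] [{'position': [0.6359, 0.1657, -0.0028], 'confidence': 0.7}]
```

View pics/i_w.png

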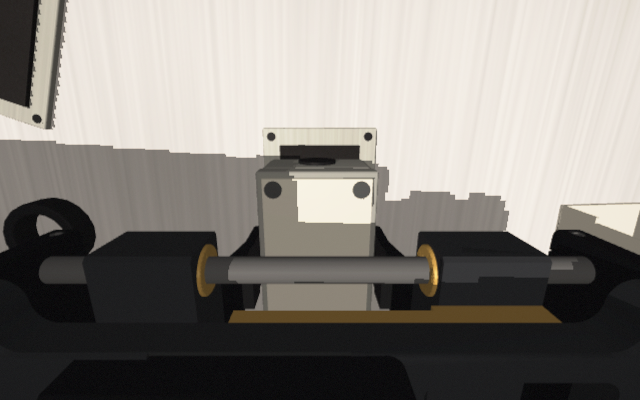

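View pics/i_s.png

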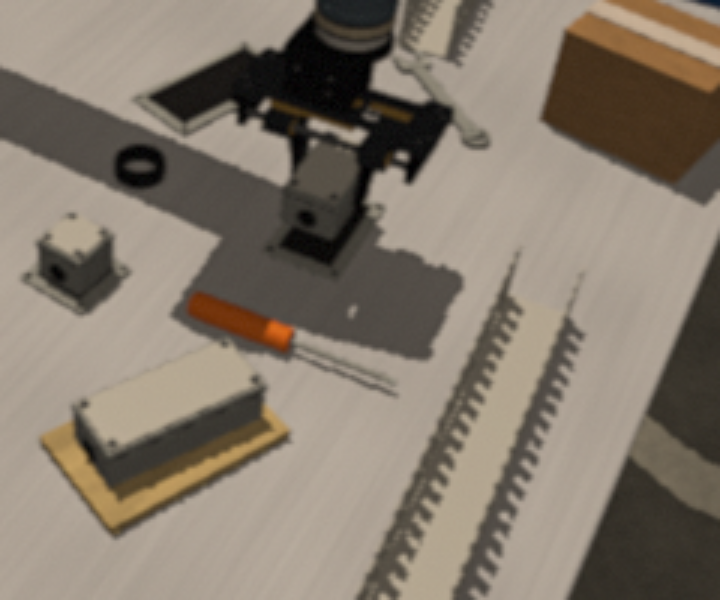

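View pics/i_r.png

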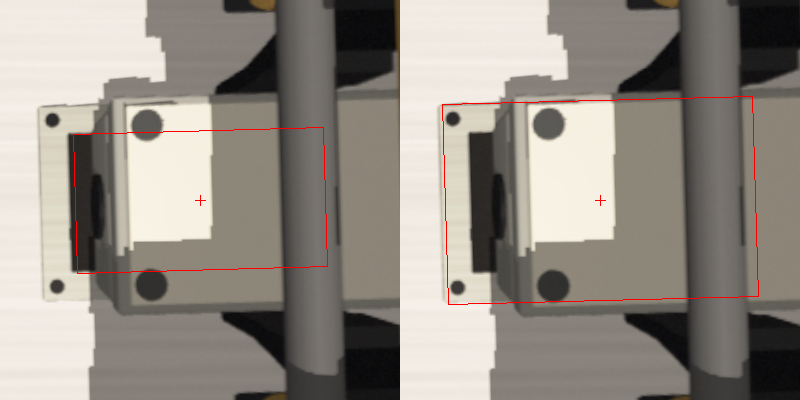

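```bash
cat >> h.py <<'E'
def wray(V,px,z):
    i=camera_info('wrist'); f=200/np.tan(np.radians(i['fov_y']/2)); R=V[:3,:3]; o=-R.T@V[:3,3]
    d=R.T@np.array([(px[0]-i['cx'])/f,(px[1]-i['cy'])/f,1]); return o+d*(z-o[2])/d[2]
E
python3 - <<'E'
from h import *
i=camera_info('wrist'); s=read_state()
T=np.eye(4);T[:3,:3]=s['tcp_rot'];T[:3,3]=s['position'];V=np.linalg.inv(T@i['tool_from_camera'])
z=s['position'][2]-.007+.023; print(s['position'])
for p in ((258,171),(376,171),(318,173)): print(wray(V,p,z))
for p in ((264,129),(377,129)): print(wray(V,p,.005))
E
```

```text
[0.6390257  0.1643116  0.07311019]
[0.61225219 0.21323332 0.08911019]
[0.66405928 0.21459395 0.08911019]
[0.6386048  0.21303473 0.08911019]
[0.60090047 0.22760104 0.005     ]
[0.6801762  0.22971463 0.005     ]
```

Request:
jog_arm:
  steps:
    - {"fingers": 0, "delta_pos": [1, 4, -8], "turn": 0}
    - {"fingers": 0, "delta_pos": [1, 4, -16], "turn": 0}
    - {"fingers": 0, "delta_pos": [1, 4, -23], "turn": 0}
    - {"fingers": 0, "delta_pos": [1, 4, -28], "turn": 0}
    - {"fingers": 0, "delta_pos": [1, 4, -31], "turn": 0}
    - {"fingers": 0, "delta_pos": [1, 4, -33], "turn": 0}
    - {"fingers": 0, "delta_pos": [1, 4, -34.5], "turn": 0}
    - {"fingers": 0, "delta_pos": [1, 4, -35], "turn": 0}
    - {"fingers": 0, "delta_pos": [1, 4, -35], "turn": 0}
    - {"fingers": 0, "delta_pos": [1, 4, -35], "turn": 0}

```text
time_s: 17.67
position: [0.6384, 0.1695, 0.038]
tcp_rot: [[1.0, -0.001, -0.029], [0.029, -0.0, 1.0], [-0.001, -1.0, -0.0]]
force: [-4.2, -0.8, 6.3]
opening: 0.639
```

Request:
jog_arm:
  steps:
    - {"fingers": 75, "delta_pos": [0, 0, 0], "turn": 0}
    - {"fingers": 90, "delta_pos": [0, 0, 0], "turn": 0}
    - {"fingers": 100, "delta_pos": [0, 0, 0], "turn": 0}
    - {"fingers": 100, "delta_pos": [0, 0, 0], "turn": 0}
    - {"fingers": 100, "delta_pos": [0, 0, 0], "turn": 0}
    - {"fingers": 100, "delta_pos": [0, 0, 20], "turn": 0}
    - {"fingers": 100, "delta_pos": [0, 0, 50], "turn": 0}
    - {"fingers": 100, "delta_pos": [0, 0, 90], "turn": 0}
    - {"fingers": 100, "delta_pos": [0, -20, 130], "turn": -2}
    - {"fingers": 100, "delta_pos": [0, -50, 142], "turn": -5}
    - {"fingers": 100, "delta_pos": [0, -80, 142], "turn": -9}
    - {"fingers": 100, "delta_pos": [0, -115, 142], "turn": -13}
    - {"fingers": 100, "delta_pos": [0, -150, 142], "turn": -17}
    - {"fingers": 100, "delta_pos": [0, -185, 142], "turn": -21}
    - {"fingers": 100, "delta_pos": [0, -220, 142], "turn": -25}
    - {"fingers": 100, "delta_pos": [0, -255, 142], "turn": -29}
    - {"fingers": 100, "delta_pos": [0, -285, 142], "turn": -29}
    - {"fingers": 100, "delta_pos": [0, -308, 142], "turn": -29}
    - {"fingers": 100, "delta_pos": [0, -308, 142], "turn": -29}
    - {"fingers": 100, "delta_pos": [0, -308, 142], "turn": -29}

```text
time_s: 19.33
position: [0.6389, -0.14, 0.1788]
tcp_rot: [[0.887, 0.0, 0.462], [-0.462, 0.0, 0.887], [-0.0, -1.0, 0.0]]
force: [0.1, 1.0, 0.4]
opening: 0.997
```

```bash
python3 - <<'E'
from h import *
look('k',[(.058,.638,-.138,.1,(.062,.150,-27.5))])
sc=capture('scene'); im=capture('top')
for n in ('oblong_box_mid','oblong_base','long_box_mid','round_box_mid','square_box_mid','long_base'):
  print(n,[[np.round(r['position'],4).tolist() for r in tip_of(n,c)[:1]] for c in ('top','scene')])
o=[cv2.imread('pics/k_r.png')[:,:400,::-1]]
for nm,I in(('top',im),):
    r=rectify(I,nm,.054,.6385-.08,.6385+.08,.167-.08,.167+.08,.0004); cv2.drawMarker(r,(200,200),(255,0,0),0,10); o.append(r)
cv2.imwrite('pics/k_o.png',np.hstack(o)[:,:,::-1]); cv2.imwrite('pics/k_t.png',im[:,:,::-1]); cv2.imwrite('pics/k_s.png',sc[:,:,::-1])
E
```

```text
t 19.33 pos [ 0.6389 -0.14    0.1788] jaw -27.53 open 0.997 F [0.1 1.  0.4]
oblong_box_mid [[[0.6363, 0.1669, 0.0337]], [[0.6381, 0.1677, 0.0338]]]
oblong_base [[[0.6377, 0.1654, 0.0019]], [[0.6344, 0.1668, -0.0026]]]
long_box_mid [[], [[0.6396, -0.137, 0.0345]]]
round_box_mid [[[0.4539, -0.2969, 0.0268]], [[0.4563, -0.2946, 0.0303]]]
square_box_mid [[], [[0.4663, -0.0127, 0.0317]]]
long_base [[], [[0.4274, 0.3197, 0.0003]]]
```

View pics/k_o.png

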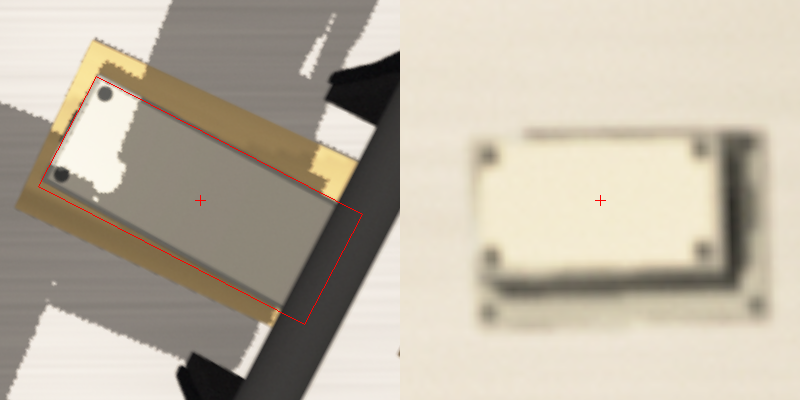

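View pics/k_t.png

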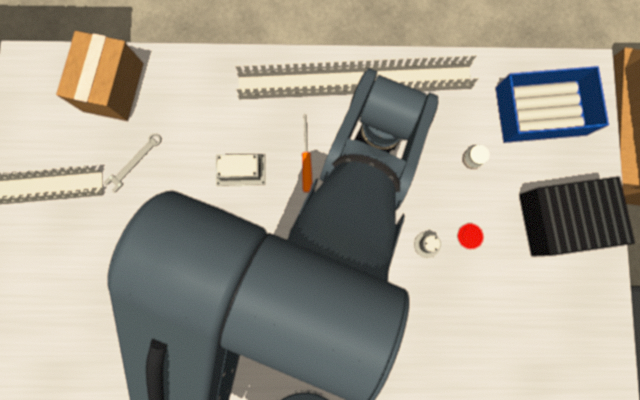

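Request:
jog_arm:
  steps:
    - {"fingers": 100, "delta_pos": [0, 1.5, -30], "turn": 0}
    - {"fingers": 100, "delta_pos": [0, 1.5, -60], "turn": 0}
    - {"fingers": 100, "delta_pos": [0, 1.5, -90], "turn": 0}
    - {"fingers": 100, "delta_pos": [0, 1.5, -115], "turn": 0}
    - {"fingers": 100, "delta_pos": [0, 1.5, -130], "turn": 0}
    - {"fingers": 100, "delta_pos": [0, 1.5, -138], "turn": 0}
    - {"fingers": 100, "delta_pos": [0, 1.5, -138], "turn": 0}
    - {"fingers": 0, "delta_pos": [0, 1.5, -138], "turn": 0}
    - {"fingers": 0, "delta_pos": [0, 1.5, -138], "turn": 0}
    - {"fingers": 0, "delta_pos": [0, 1.5, -138], "turn": 0}
    - {"fingers": 0, "delta_pos": [0, 1.5, -138], "turn": 0}
    - {"fingers": 0, "delta_pos": [0, 1.5, -138], "turn": 0}
    - {"fingers": 0, "delta_pos": [0, 1.5, -138], "turn": 0}
    - {"fingers": 0, "delta_pos": [0, 1.5, -138], "turn": 0}
    - {"fingers": 0, "delta_pos": [0, 1.5, -138], "turn": 0}

```text
time_s: 21.33
position: [0.6395, -0.1372, 0.0422]
tcp_rot: [[0.888, 0.002, 0.46], [-0.46, -0.001, 0.888], [0.002, -1.0, 0.0]]
force: [-0.6, 0.5, 5.0]
opening: 0.712
```

Request:
jog_arm:
  steps:
    - {"fingers": 0, "delta_pos": [0, 0, 5], "turn": 0}
    - {"fingers": 0, "delta_pos": [0, 0, 20], "turn": 0}
    - {"fingers": 0, "delta_pos": [0, 0, 45], "turn": 0}
    - {"fingers": 0, "delta_pos": [0, 0, 70], "turn": 0}
    - {"fingers": 0, "delta_pos": [-4, 9, 90], "turn": 0}
    - {"fingers": 0, "delta_pos": [-13, 27, 100], "turn": 1}
    - {"fingers": 0, "delta_pos": [-24, 52, 100], "turn": 2}
    - {"fingers": 0, "delta_pos": [-37, 80, 100], "turn": 3}
    - {"fingers": 0, "delta_pos": [-50, 110, 100], "turn": 4}
    - {"fingers": 0, "delta_pos": [-64, 140, 100], "turn": 5}
    - {"fingers": 0, "delta_pos": [-78, 170, 100], "turn": 6}
    - {"fingers": 0, "delta_pos": [-92, 200, 100], "turn": 7}
    - {"fingers": 0, "delta_pos": [-105, 230, 100], "turn": 8}
    - {"fingers": 0, "delta_pos": [-119, 260, 100], "turn": 9}
    - {"fingers": 0, "delta_pos": [-133, 290, 100], "turn": 9.5}
    - {"fingers": 0, "delta_pos": [-147, 320, 100], "turn": 9.5}
    - {"fingers": 0, "delta_pos": [-160, 350, 100], "turn": 9.5}
    - {"fingers": 0, "delta_pos": [-174, 380, 100], "turn": 9.5}
    - {"fingers": 0, "delta_pos": [-185, 405, 100], "turn": 9.5}
    - {"fingers": 0, "delta_pos": [-195, 425, 90], "turn": 9.5}

```text
time_s: 23.0
position: [0.4431, 0.2902, 0.1317]
tcp_rot: [[0.952, 0.002, 0.305], [-0.305, 0.001, 0.952], [0.001, -1.0, 0.001]]
force: [0.3, 1.1, -4.2]
opening: 0.717
```

Request:
jog_arm:
  steps:
    - {"fingers": 0, "delta_pos": [-8, 18, -10], "turn": 0}
    - {"fingers": 0, "delta_pos": [-13, 29, -25], "turn": 0}
    - {"fingers": 0, "delta_pos": [-13, 29, -40], "turn": 0}
    - {"fingers": 0, "delta_pos": [-13, 29, -50], "turn": 0}
    - {"fingers": 0, "delta_pos": [-13, 29, -55], "turn": 0}
    - {"fingers": 0, "delta_pos": [-13, 29, -55], "turn": 0}
    - {"fingers": 0, "delta_pos": [-13, 29, -55], "turn": 0}
    - {"fingers": 0, "delta_pos": [-13, 29, -55], "turn": 0}

```text
time_s: 23.67
position: [0.4317, 0.3168, 0.0766]
tcp_rot: [[0.952, 0.001, 0.308], [-0.308, 0.0, 0.952], [0.001, -1.0, 0.001]]
force: [0.1, 0.9, -5.1]
opening: 0.709
```

```bash
python3 - <<'E'
from h import *
im,V,s=look('l',[(.005,.4315,.317,.11,(.086,.174,-18)),(s0:=.0933,.4315,.317,.11,(.062,.150,-18))])
sc=capture('scene'); cv2.imwrite('pics/l_s.png',cv2.resize(sc[80:280,230:470],(720,600))[:,:,::-1])
print(tip_of('long_box_mid','scene')[:1],tip_of('long_base','scene')[:1])
E
```

```text
t 23.67 pos [0.4317 0.3168 0.0766] jaw -17.91 open 0.709 F [ 0.1  0.9 -5.1]
[{'position': [0.4307, 0.3161, 0.0707], 'confidence': 0.73}] [{'position': [0.4279, 0.3203, 0.0014], 'confidence': 0.61}]
```

View pics/l_w.png

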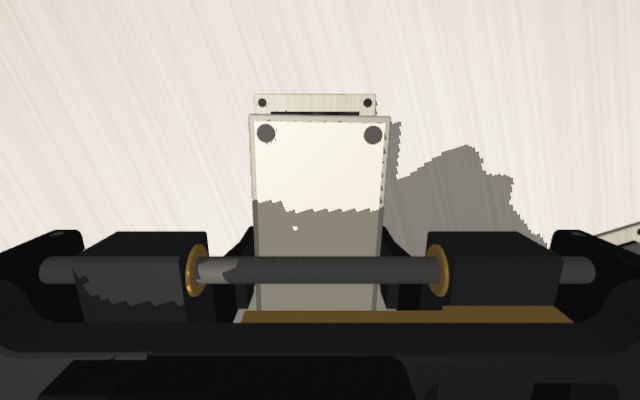

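View pics/l_r.png

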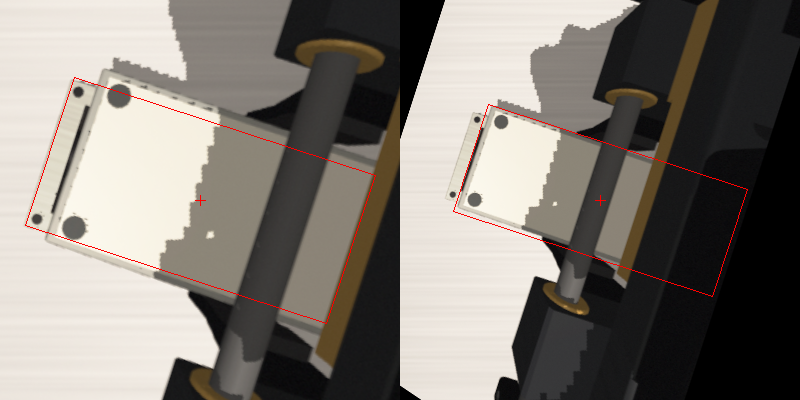

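View pics/l_s.png

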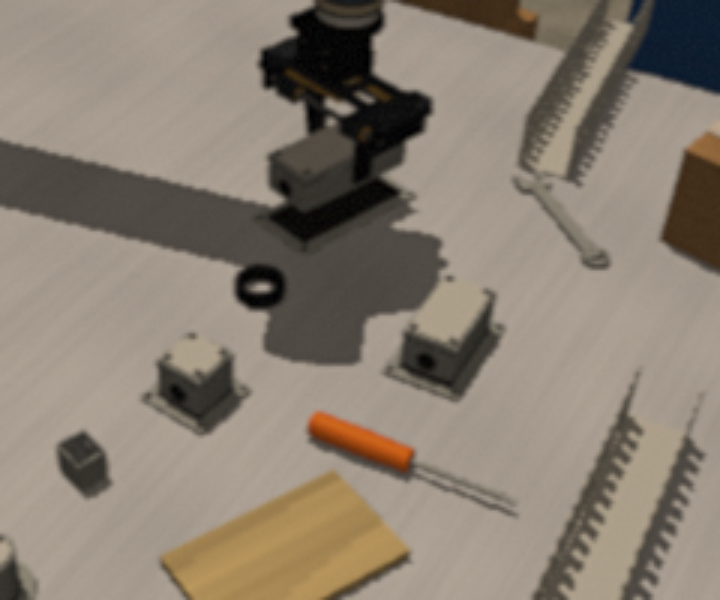

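Base outline prediction fits exactly, and the box lid lies within about 2–3 mm of it. Lower.

Request:
jog_arm:
  steps:
    - {"fingers": 0, "delta_pos": [0.5, 2, -8], "turn": 0}
    - {"fingers": 0, "delta_pos": [0.5, 2, -16], "turn": 0}
    - {"fingers": 0, "delta_pos": [0.5, 2, -23], "turn": 0}
    - {"fingers": 0, "delta_pos": [0.5, 2, -29], "turn": 0}
    - {"fingers": 0, "delta_pos": [0.5, 2, -33], "turn": 0}
    - {"fingers": 0, "delta_pos": [0.5, 2, -35.5], "turn": 0}
    - {"fingers": 0, "delta_pos": [0.5, 2, -37], "turn": 0}
    - {"fingers": 0, "delta_pos": [0.5, 2, -38.5], "turn": 0}
    - {"fingers": 0, "delta_pos": [0.5, 2, -38.5], "turn": 0}
    - {"fingers": 0, "delta_pos": [0.5, 2, -38.5], "turn": 0}

```text
time_s: 24.7
position: [0.4312, 0.3189, 0.0382]
tcp_rot: [[0.952, -0.0, 0.306], [-0.306, -0.0, 0.952], [-0.0, -1.0, -0.0]]
force: [-3.0, -1.3, 2.3]
opening: 0.712
```

Request:
jog_arm:
  steps:
    - {"fingers": 80, "delta_pos": [0, 0, 0], "turn": 0}
    - {"fingers": 90, "delta_pos": [0, 0, 0], "turn": 0}
    - {"fingers": 100, "delta_pos": [0, 0, 0], "turn": 0}
    - {"fingers": 100, "delta_pos": [0, 0, 0], "turn": 0}
    - {"fingers": 100, "delta_pos": [0, 0, 0], "turn": 0}
    - {"fingers": 100, "delta_pos": [0, 0, 0], "turn": 0}
    - {"fingers": 100, "delta_pos": [0, 0, 20], "turn": 0}
    - {"fingers": 100, "delta_pos": [0, 0, 50], "turn": 0}
    - {"fingers": 100, "delta_pos": [0, 0, 90], "turn": 0}
    - {"fingers": 100, "delta_pos": [0, 0, 130], "turn": 0}
    - {"fingers": 100, "delta_pos": [0, 0, 170], "turn": 0}
    - {"fingers": 100, "delta_pos": [40, -30, 200], "turn": 0}
    - {"fingers": 100, "delta_pos": [70, -60, 220], "turn": 0}
    - {"fingers": 100, "delta_pos": [100, -90, 220], "turn": 0}
    - {"fingers": 100, "delta_pos": [130, -120, 220], "turn": 0}
    - {"fingers": 100, "delta_pos": [160, -150, 220], "turn": 0}
    - {"fingers": 100, "delta_pos": [190, -180, 220], "turn": 0}
    - {"fingers": 100, "delta_pos": [220, -200, 220], "turn": 0}
    - {"fingers": 100, "delta_pos": [220, -200, 220], "turn": 0}
    - {"fingers": 100, "delta_pos": [220, -200, 220], "turn": 0}

```text
time_s: 26.37
position: [0.655, 0.1151, 0.257]
tcp_rot: [[0.95, 0.003, 0.311], [-0.311, -0.001, 0.95], [0.003, -1.0, -0.0]]
force: [-0.4, 0.8, 0.5]
opening: 1.004
```

```bash
python3 - <<'E'
from h import *
sc=capture('scene'); im=capture('top')
for n in ('round','square','oblong','long'):
  for m in ('_box_mid','_base'): print(n+m,[[np.round(r['position'],4).tolist() for r in tip_of(n+m,c)[:2]] for c in ('top','scene')])
cv2.imwrite('pics/m_t.png',im[:,:,::-1]); cv2.imwrite('pics/m_s.png',sc[:,:,::-1])
C={'round':(.4565,-.2975,.042,0,0),'square':(.466,-.018,.052,.052,-7),'oblong':(.6385,.166,.056,.1,1.6),'long':(.4315,.317,.062,.15,-18)}
rows=[]
for nm,I in(('top',im),('scene',sc)):
  o=[]
  for k,(x,y,w,l,yaw) in C.items():
    r=rectify(I,nm,.054,x-.1,x+.1,y-.1,y+.1,.001).copy(); a=np.radians(yaw);R=np.array([[np.cos(a),-np.sin(a)],[np.sin(a),np.cos(a)]])
    if l==0: cv2.circle(r,(100,100),21,(255,0,0),1)
    else:
      q=np.array([[sx*w/2,sy*l/2] for sx,sy in((1,1),(1,-1),(-1,-1),(-1,1))])@R.T*1000
      cv2.polylines(r,[np.round(np.c_[100-q[:,1],100-q[:,0]]).astype(int)],True,(255,0,0),1)
    o.append(r)
  rows.append(np.hstack(o))
cv2.imwrite('pics/m_r.png',np.vstack(rows)[:,:,::-1])
E
```

```text
round_box_mid [[[0.4542, -0.2976, 0.0265]], [[0.4537, -0.3001, 0.0311]]]
round_base [[[0.4779, -0.406, 0.0001], [0.455, -0.2967, 0.0013]], [[0.4796, -0.409, 0.002]]]
square_box_mid [[[0.469, -0.0183, 0.0304]], []]
square_base [[[0.4636, -0.0175, -0.0014], [0.6393, 0.1688, 0.0319]], [[0.4702, -0.0139, -0.0021]]]
oblong_box_mid [[[0.6369, 0.1694, 0.0317]], [[0.6379, 0.1672, 0.0304]]]
oblong_base [[[0.6386, 0.1677, 0.0003]], [[0.6357, 0.1673, -0.0037], [0.6346, -0.1432, 0.0004]]]
long_box_mid [[], [[0.4294, 0.3192, 0.0316]]]
long_base [[], [[0.4276, 0.3165, -0.001]]]
```

View pics/m_r.png

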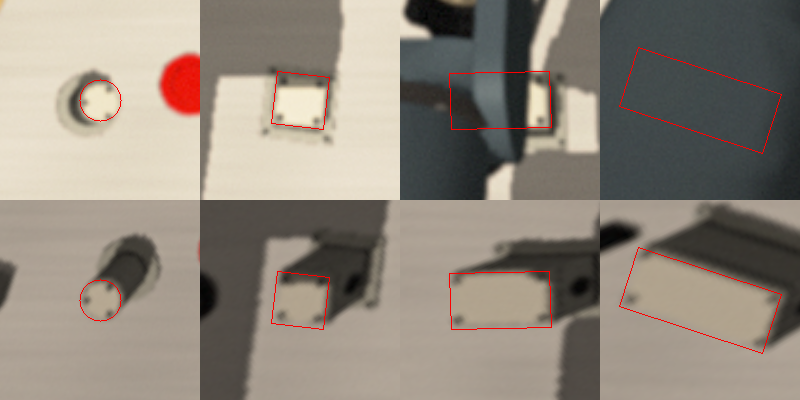

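View pics/m_s.png

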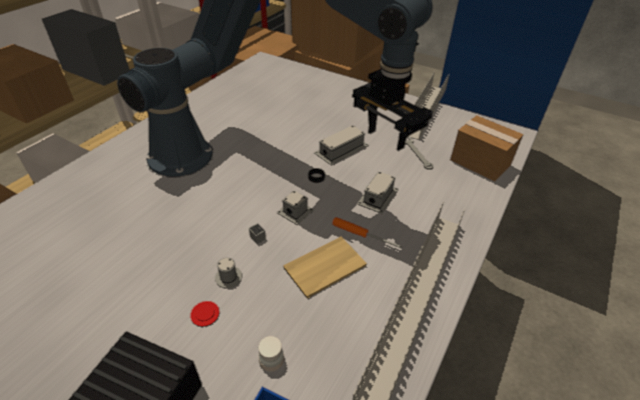

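All four boxes stand on their bases with their lids matching the expected outlines, and the gripper is clear, so I hand in.

```bash
python3 -c "
from rig import *
print(hand_in())"
```

```text
the job is handed in; nothing more can be done
None
```

I took the stack apart from the top down and set each box on its own base: round, square, oblong, then long. Each box was lowered until the wrist force showed contact before I let go. The last pictures were taken at about 26 s of the 104 s allowed.

- **Last check:** in the final scene picture all four boxes stand upright. Their lids sit within a few millimetres of the outlines I predicted from the bases, and the yaws look aligned.
- **Network positions:** at the end the networks put box and base centres within about 6 mm of each other. They disagree with each other by up to about 5 mm, which is near their stated accuracy.
- **Not fully confirmed:** the arm hid the long box and most of the oblong box from the top camera in that last picture. Those two checks rest on the scene camera, plus an earlier clear top view of the oblong box.
- **Network misses:** the networks missed a few things. They also listed the red disc as a round base, which I ignored.
- **Hand-in:** the gripper was open and clear of everything, and the hand-in gave no verdict.

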